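# Latch the radio field case

## Robot

A 6-joint arm with a two-finger parallel gripper is mounted at the origin on the work surface. World frame = base frame: x ahead of the robot, y to its left, z up, the work surface at z = 0. Lengths are in mm, angles in degrees, forces in N, time in s.
With the tool pointing down it reaches from about 350 to 850 mm from the base axis. Payload 8.1 kg.
Tool frame: the origin (TCP) lies midway between the tips of the shut fingers; the grasp point (between the pads) lies 19 mm behind it (hold_point_z is the distance from the TCP to the grasp point, in mm); z points along the fingers, y is the direction in which the jaws open and shut (so a half turn about z gives the same grasp; the last joint's range is limited). The gripper opens to 85 mm and grips with 20 to 120 N. Pads are 22 mm wide; open, the fingers measure 114 mm over their backs; the gripper's body (76 mm by 85 mm) begins 54 mm behind the grasp point. The pads swing forward as they close: fully open they stand 13 mm farther back than shut.
Start: joints at [69.305, 7.471, 85.268, -0, 87.261, -4.893], TCP at [163.368, 577.335, 231.292] pointing down, gripper open.
Joint ranges: [-169.43, 169.43], [-51.17, 129.36], [1.28, 143.12], [-76.62, 256.62], [0, 156.53], [-152.29, 152.29]. Speed limits (degrees/s): [136.94, 136.94, 159.86, 180, 180, 180].

## Interface

Orientations are given as [roll, pitch, yaw] about the fixed x, y, z axes, in that order (R = Rz(yaw) Ry(pitch) Rx(roll)).
In Python, from bench import sense, snapshot, camera_params, hand_in, hold_point_z gives the robot as it stands.
- The arm moves only by the tool servo_tool, never from a script. Its argument "motion" is a list of rows, each a list of 7 numbers: the finger opening in mm, from 0 to 85.4, then the shift along the tool's x, y, z in mm, then the turn, a rotation vector about the tool's x, y, z in rad. A call has 1 to 10 rows; each row shifts and turns the pose as measured when the row begins, along the tool's axes as they then stand; what a row does not reach is not made up. A row lasts 1/10 s, in which the tool goes at most 50 mm and 8.59 degrees, less where a joint would pass 70% of its speed; a pose out of reach is approached as far as the arm can. A call with a gripper value outside its range is refused whole. The fingers move at their own pace and stop on an object; "force" is the grip in N (left out, the last holds). Time passes only in rows, so rows that do not move let the fingers close. It gives the time, the measured TCP pose, the force and the opening at its end, in the units of the state.
- sense(): the state, without advancing time (a new reading comes with each control period).
- snapshot(name): name is "scene" or "top"; returns the picture (480x640x3 uint8, blue, green, red); there is no depth.
- camera_params(name): a dict with "fx", "fy", "cx", "cy" (pixels), "D" ([k1, k2, p1, p2, k3] as OpenCV has them; the pictures are not rectified), "R" (3x3) and "t" (3): a world point X has camera coordinates R X + t. Camera axes: x right, y down, z forward; pixel columns grow to the right and rows downward; lengths in mm; the calibration is good to about 2 mm. A picture is of the moment at which its call begins. camera_params takes no time and is no camera call.
- hand_in(): hands the job in, once; it reports no verdict.
The state is a dict: "time": time; "joint_pos": joint angles; "qd": joint speeds; "joint_efforts": joint torques, N m; "tool_pos": TCP position; "tcp_rot": TCP orientation; "ft_force": force on the tool from outside, world axes, zero at the start; "wrist_torque": the same for the moment, N m; "finger_gap": finger opening in mm.
Only numpy, scipy, OpenCV 4.12 (cv2) and the standard library are available. Lean on these libraries where they do the work, as an engineer would, in place of code of your own. Each camera call takes 0.05 s, during which the arm holds its last target. There are 200 camera calls.

## Task

The grey hard case on the radio table is ready to be packed away: drop the draw latch's steel loop behind the brass keeper, draw it back under the keeper's lip until you feel it seat, then push the orange lever right down over centre so that it snaps shut and pulls the lid in. Work the latch gently, without forcing the loop onto the keeper or leaning hard on the lever or the case, and leave the other things on the table and on the case where they are.

Things in the scene. Friction and masses are not known exactly. Their poses are not given: they have to be found in the camera images.
- case: Grey hard case, 180 (x) x 300 (y) x 120 mm high, fixed, standing on its hinge edge; origin: centre of its underside. Local z up, +x from the lever half across the seam to the lid half, y along the seam. The latch works in the plane y = 0 on the top (z = 120). A black carrying handle 25 mm high stands on the top at x -70 to -20, y = 100.
- lever_pin (a point): Middle of the lever's pin (axis along the case's y): in the case's frame x = -18, y = 0, z = 140 mm.
- lever (a joint): Orange lever angle, rad. 0 = shut, flat along -x; pi/2 = upright; grows towards the keeper, stop 2.6. Stays where left (0.04 N m to turn). With the loop hooked it is tight below about 1.8 (3 to 8 N at the tip); below dead centre (0.45) it closes by itself or with a light push. Plate 20 mm wide; outer face (up when shut) 9 mm off the pin, flat to 56 mm from the pin, then a tip flared outwards to 70.
- lever_tip (a point): The tip of the orange lever, on its outer face, 66 mm along the lever and 13 mm off the pin's axis.
- loop (a joint): Angle of the steel loop relative to the lever, rad. The loop's pitch above the horizontal, pointing to the case's +x, is loop minus lever. It stays where it is left (light friction). Pushing or pulling the loop also turns the lever.
- loop_bar (a point): Middle of the loop's cross bar (along y, 5 mm thick, 34 long). It must go down beyond the lip's tip onto the keeper's foot, then back (-x) just over the foot, under the lip, until it bears on the post, at case x 23 to 27, z 127 to 137. The loop swings about an axis on the lever which, lever shut, lies 14.5 mm to -x of and 4 mm below the pin; the bar is 50.5 mm from that axis.
- loop_roller (a point): Centre of the black finger roller at the end of the loop: a cylinder along y, 12 mm thick, 24 mm long, best pinched across its ends (along y) from above. In the loop's own frame it lies 22 mm beyond the bar and 24 mm above the loop's plane.
- keeper_mark (a point): Point on the lid's top under the far face (+x side) of the brass keeper's post, at mid adjustment: case frame x = 22, z = 120 mm, lid at rest. The keeper sits up to 2 mm off along x and up to 3.5 mm higher or lower, not measured: feel for it. At mid height its foot's top is z = 128, lip underside 136, lip top 140.5. The lip overhangs 8 mm to +x; post and lip 20 mm wide; foot runs 22 mm to +x.
- lid (a joint): How far the lid half is ajar, rad (hinged along the seam's bottom edge): about 0.077 at rest unlatched (10 mm at the top), held there by a springy gasket, about 6.5 N per mm at latch height; 0.01 to 0.042 when latched.
- adapter: Small brass adapter, 22 mm thick, 22 mm high, standing on the case top; origin under its centre.
- phone: Black phone, 150 x 72 x 9 mm, lying beside the case; origin under its centre.
- key_fob: Black key fob, 80 x 36 x 14 mm, lying beside the case; origin under its body.
- pliers: Pliers with red and orange handles, 160 mm long, on the table; origin near the pivot.
- water_bottle: Clear water bottle, 66 mm thick, 200 mm high; origin under its centre.
- desk_mic: Black desk microphone, foot 150 x 90 mm, 240 mm high; origin under its foot.
- battery_pack: Blue battery block, 100 x 60 x 55 mm; origin under its centre.

How it is judged (in metres and radians):
On the way, in this order (a step that is already met when the one before it is completed fails the run):
1. the loop's bar lies under the keeper's lip while the lever is still up (x of loop_bar in the frame of case between 0.016 and 0.029 m and z of loop_bar in the frame of case between 0.124 and 0.1385 m and value of joint lever above 1 rad), for 0.2 s.
2. the lever has snapped shut with the loop hooked, and the lid is drawn in (x of loop_bar in the frame of case between 0.016 and 0.029 m and z of loop_bar in the frame of case between 0.124 and 0.1385 m and value of joint lever below 0.1 rad and value of joint lid below 0.05 rad), for 0.2 s.
At the end, for the whole second after the job is handed in: The lever lies shut (under 0.1 rad), the loop's bar is hooked under the keeper's lip (in the case's frame x 16 to 29 mm, z 124 to 138.5 mm) and the lid is drawn in (under 0.05 rad) (all of step 2); the robot touches nothing.
It fails at once if the loop is forced onto the keeper or the lid with more than 25 N while the robot holds or touches the loop (contact force between the fingers and loop above 0.5 N and contact force between loop and lid above 25 N).
It fails at once if the robot pushes the lever with more than 25 N (contact force between the fingers and lever_c0 above 25 N or contact force between the fingers and lever_c1 above 25 N).
It fails at once if the robot leans on the case or its lid with more than 25 N (contact force between any of the arm, the fingers and lid above 25 N or contact force between any of the arm, the fingers and case_c0 above 25 N).
It fails at once if a bystander is moved by more than 25 mm (distance of any of adapter, phone, key_fob, pliers, water_bottle, desk_mic, battery_pack from where it was at the start of the episode above 0.025 m).
It also fails if it takes over 64 s, if anything falls off the work surface, if the arm or the gripper's body presses on something with over 40 N, if the wrist force passes 120 N, or if a joint passes its speed limit or range.

## Working session

There is one attempt and no reset: what is moved stays moved. The work goes in short steps, Python scripts to look and compute and a tool call to move; the robot and the scene stay as the last step left them, time stands still between calls to the robot, and variables do not carry over. Pictures are saved under pics/ and viewed, about 8 in all and at most 12, crops included, and the job is handed in when it is done.

Besides the shell and the picture viewer there is one more tool, called after "Request:" as name(argument=value, ...) on one line, values as JSON. servo_tool: Moves the arm, as the interface text tells. Its arguments: {"type":"object","properties":{"motion":{"type":"array"},"force":{"type":"number"}},"required":["motion"]}

```bash
ls; mkdir -p pics
python3 - <<'E'
from bench import *
import cv2
print(sense())
for n in ("scene","top"):
    cv2.imwrite(f"pics/{n}0.png",snapshot(n)); print(n,camera_params(n))
print(hold_point_z)
E
```

```text
pics
{'time': 0.0, 'joint_pos': array([ 6.93041873e+01,  7.51585674e+00,  8.53318036e+01,  1.41555992e-05,
        8.72608276e+01, -4.89395607e+00]), 'qd': array([-0.01335771,  0.04666116, -0.02642152, -0.02892161, -0.06070462,
        0.05323567]), 'joint_efforts': array([ 2.19415895e-03, -5.69411480e+01, -5.00542903e+01, -1.52312591e-04,
        1.52702577e-02, -4.06930553e-06]), 'tool_pos': array([163.17378084, 576.79826751, 230.21243316]), 'tcp_rot': array([-1.79891909e+02, -9.26938712e-03,  1.64198134e+02]), 'ft_force': array([ 0.30786945,  0.77442792, -0.08283373]), 'wrist_torque': array([-0.00341754, -0.02522591,  0.00801417]), 'finger_gap': 85.32101044827807}
scene {'fx': 500.2592532206735, 'fy': 500.2592532206735, 'cx': 323.8548240245039, 'cy': 239.02297035794675, 'D': array([-0.00932711,  0.        ,  0.        ,  0.        ,  0.        ]), 'R': array([[ 0.48001044,  0.87709508,  0.01715237],
       [ 0.47466   , -0.24322637, -0.84589527],
       [-0.73775867,  0.41418011, -0.53307315]]), 't': array([-244.62931175, -150.76969636, 1591.28295415])}
top {'fx': 583.927443210606, 'fy': 583.927443210606, 'cx': 320.6207834412279, 'cy': 239.86772431508072, 'D': array([0.04451629, 0.        , 0.        , 0.        , 0.        ]), 'R': array([[-1.70579564e-02, -9.99854502e-01,  3.34335447e-06],
       [-9.95748490e-01,  1.69876033e-02, -9.05337877e-02],
       [ 9.05205584e-02, -1.54765054e-03, -9.95893384e-01]]), 't': array([ -24.14115714,  531.11762306, 1680.01933474])}
18.700000000000003
```

View pics/scene0.png

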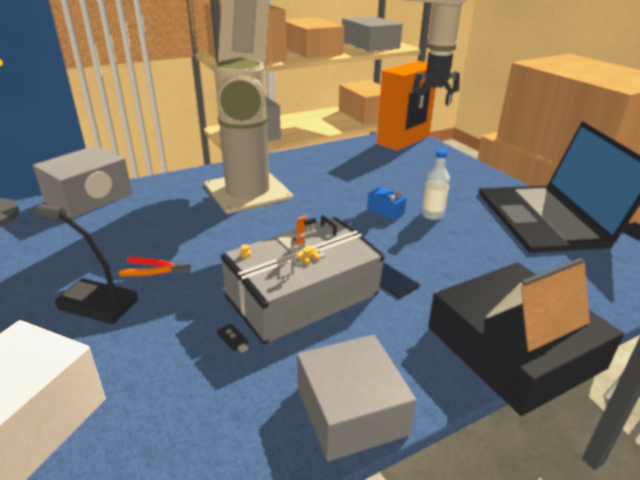

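View pics/top0.png

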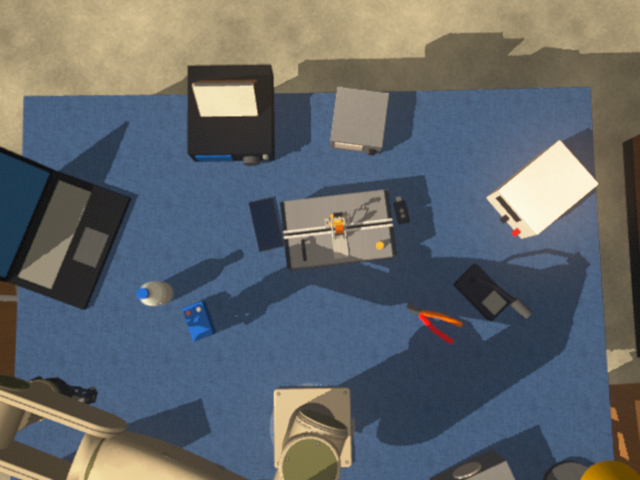

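The case stands in front of the base with its keeper side away from the robot (top view, about (340,228)). The lever looks upright, with the loop towards the far side. I'll enlarge that area in both views.

Run:
```python
import cv2,numpy as np
a=cv2.imread("pics/scene0.png")[195:345,215:395]; b=cv2.imread("pics/top0.png")[180:280,270:410]
A=cv2.resize(a,None,fx=4,fy=4,interpolation=cv2.INTER_CUBIC);B=cv2.resize(b,None,fx=5.7,fy=5.7,interpolation=cv2.INTER_CUBIC)
cv2.imwrite("pics/sc.png",A);cv2.imwrite("pics/tc.png",B);print(A.shape,B.shape)
```

```text
(600, 720, 3) (570, 798, 3)
```

View pics/sc.png

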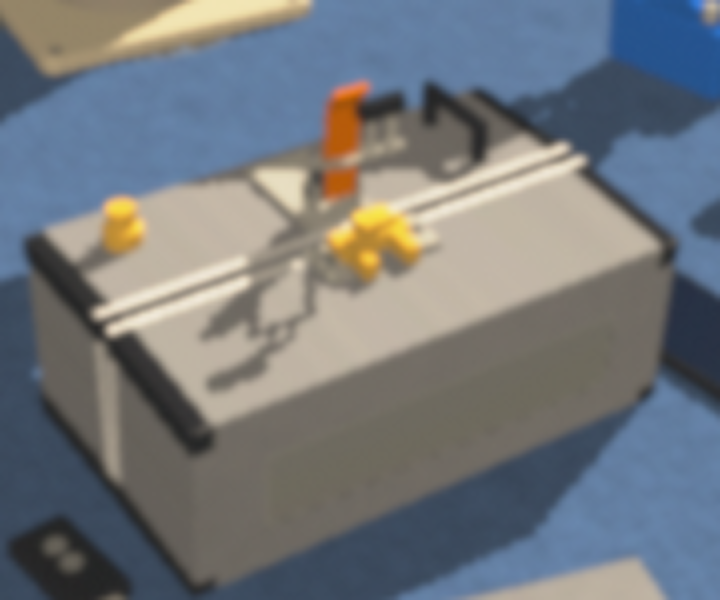

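View pics/tc.png

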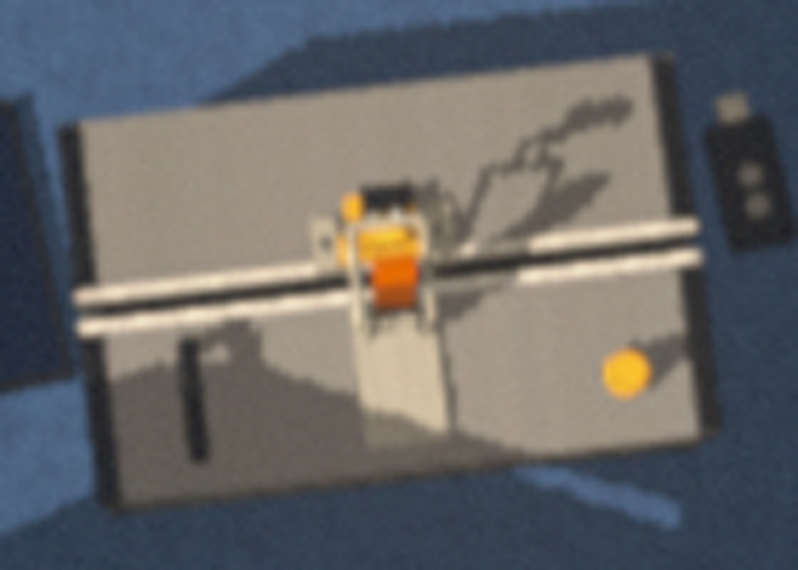

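The scene crop shows the orange lever near-upright, from (350,90) to (340,190). The roller is at (382,105) and the brass keeper at (375,240). In the top crop the roller is at (387,197), the keeper at (380,240) and the adapter at (627,373), well clear. Next I'll fit the case pose, then the latch angles.

```bash
cat > h.py <<'E'
import numpy as np, cv2
from bench import *
from scipy.optimize import least_squares
from scipy.spatial.transform import Rotation as Ro
C={n:camera_params(n) for n in("scene","top")}
def proj(n,X):
    c=C[n];K=np.array([[c["fx"],0,c["cx"]],[0,c["fy"],c["cy"]],[0,0,1]])
    return cv2.projectPoints(np.atleast_2d(np.float64(X)),cv2.Rodrigues(c["R"])[0],c["t"],K,c["D"])[0][:,0]
def px(n,u,v): return (215+u/4-.4,195+v/4-.4) if n=="scene" else (270+u/5.7-.4,180+v/5.7-.4)
PIN=np.array([-18,140.])
def latch(th,ph):
    d=np.array([-np.cos(th),np.sin(th)]);n=np.array([np.sin(th),np.cos(th)])
    e=np.array([np.cos(ph),np.sin(ph)]);m=np.array([-e[1],e[0]])
    A=PIN+14.5*d-4*n
    return dict(tip=PIN+66*d+13*n,end=PIN+70*d+12*n,axis=A,bar=A+50.5*e,roller=A+72.5*e+24*m)
def inv(roller,g=(2,0)):
    return least_squares(lambda q:latch(*q)["roller"]-roller,g).x
def xz(p,y=0): return np.array([p[0],y,p[1]])
def w(pose,P):
    P=np.atleast_2d(P);c,s=np.cos(pose[2]),np.sin(pose[2])
    return np.c_[pose[0]+c*P[:,0]-s*P[:,1],pose[1]+s*P[:,0]+c*P[:,1],P[:,2]]
def toc(pose,X):
    c,s=np.cos(pose[2]),np.sin(pose[2]);d=np.array(X)[:2]-pose[:2]
    return np.array([c*d[0]+s*d[1],-s*d[0]+c*d[1],X[2]])
E
cat > fit.py <<'E'
from h import *
obs=[("top",(-90,150,120),108,510),("top",(-90,-150,120),712,437),("top",(99,150,113),72,125),("top",(99,-150,113),668,57),
("top",(-70,100,145),200,460),("scene",(-90,-150,120),38,240),("scene",(99,-150,113),202,440),("scene",(99,150,113),672,245),("scene",(-90,150,120),475,93),
("scene",(90,-150,0),203,585),("scene",(90,150,0),645,392)]
def r(p):return np.concatenate([proj(n,w(p[:3],P))[0]-px(n,u,v) for n,P,u,v in obs])
s=least_squares(r,[430,0,0],loss="soft_l1");p=s.x;print(p,np.round(r(p).reshape(-1,2),1).tolist())
def tri(a,b):
    f=lambda X:np.concatenate([proj("scene",X)[0]-px("scene",*a),proj("top",X)[0]-px("top",*b)])
    q=least_squares(f,[430,0,150]);return q.x,f(q.x)
for nm,a,b in [("roller",(382,105),(387,197)),("levertop",(350,88),(396,262)),("adapter",(122,208),(627,373))]:
    X,e=tri(a,b);print(nm,X,toc(p,X),e)
R=tri((382,105),(387,197))[0]; q=inv(toc(p,R)[[0,2]]);print("th,ph",q,{k:v.round(1) for k,v in latch(*q).items()})
for k,v in latch(*q).items():
    for n in C: print(k,n,((proj(n,w(p,xz(v)))[0]+.4-np.array(px(n,0,0))-.4)*(4 if n=="scene" else 5.7)).round())
np.save("pose.npy",p)
E
python3 fit.py
```

```text
[ 5.48784074e+02 -7.96074427e+01  1.09696257e-01] [[-1.3, 0.1], [1.3, -0.9], [-3.0, 0.3], [-0.7, -1.3], [-0.4, -1.2], [-3.9, -0.9], [-1.8, -1.6], [0.7, -1.6], [-0.4, -1.9], [-1.6, 2.9], [1.0, 0.1]]
roller [580.71829928 -76.28364336 213.21127503] [ 3.21061590e+01 -1.92222424e-01  2.13211275e+02] [-0.5650951   0.02018412 -0.65414961 -0.31007929]
levertop [551.26243062 -79.86069667 209.12317146] [  2.43573506  -0.52305336 209.12317146] [-0.59954678  0.01882263 -0.6837317  -0.31402955]
adapter [ 503.68616943 -191.6710161   140.42861904] [ -57.09515406 -106.45284804  140.42861904] [-3.70948830e-01  1.69340267e-04 -4.47925910e-01 -1.60384252e-01]
th,ph [1.88248698 0.54651274] {'tip': array([ 14.6, 198.8]), 'end': array([ 14.9, 202.9]), 'axis': array([-17.4, 155. ]), 'bar': array([ 25.8, 181.3]), 'roller': array([ 32.1, 213.2])}
tip scene [361. 115.]
tip top [387. 237.]
end scene [362. 108.]
end top [387. 235.]
axis scene [329. 160.]
axis top [393. 315.]
bar scene [373. 153.]
bar top [383. 218.]
roller scene [380. 105.]
roller top [383. 195.]
```

Request:
servo_tool(motion=[[85, 0, 0, -45, 0, 0, 0], [85, 0, 0, -45, 0, 0, 0], [85, -36, -31, 0, 0, 0, 0], [85, -36, -31, 0, 0, 0, 0], [85, -36, -31, 0, 0, 0, 0], [85, -36, -31, 0, 0, 0, 0], [85, -36, -31, 0, 0, 0, 0], [85, -36, -31, 0, 0, 0, 0], [85, -36, -31, 0, 0, 0, 0], [85, -36, -31, 0, 0, 0, 0]], force=25)

```text
time: 1.1
tool_pos: [375.4, 251.8, 319.2]
tcp_rot: [-179.4, -0.1, 164.8]
ft_force: [1.2, 0.2, -0.2]
finger_gap: 85.2
```

Request:
servo_tool(motion=[[85, -36, -31, 0, 0, 0, 0], [85, -36, -31, 0, 0, 0, 0], [85, -36, -31, 0, 0, 0, 0], [85, -36, -31, 0, 0, 0, 0], [85, -36, -31, 0, 0, 0, 0], [85, -36, -31, 0, 0, 0, 0], [85, -36, -31, 0, 0, 0, 0], [85, 0, 0, 0, 0, 0, -0.13], [85, 0, 0, 0, 0, 0, -0.13], [85, 0, 0, 0, 0, 0, -0.13]])

```text
time: 2.1
tool_pos: [567.2, -44.8, 314.4]
tcp_rot: [-179.5, -0.8, -172.7]
ft_force: [-0.2, 0.3, 0.4]
finger_gap: 85.2
```

```bash
cat >> h.py <<'E'
def R0(p,tilt): # tool z tilted: fingers point down and to case -x
    return Ro.from_euler("z",p[2])*Ro.from_euler("y",np.deg2rad(tilt))*Ro.from_euler("xyz",[np.pi,0,np.pi])
def plan(casexyz,tilt=15,off=11):
    p=np.load("pose.npy");s=sense();T=R0(p,tilt);Rm=Ro.from_euler("xyz",s["tcp_rot"],degrees=True)
    X=w(p,casexyz)[0]+off*T.as_matrix()[:,2];D=X-s["tool_pos"]
    print("t",round(s["time"],2),"tcp",s["tool_pos"].round(1),s["tcp_rot"].round(1),"F",s["ft_force"].round(1),"gap",round(s["finger_gap"],1))
    print("tgt",X.round(1),T.as_euler("xyz",degrees=True).round(1),"zt",T.as_matrix()[:,2].round(2))
    print("shift tool",(Rm.inv().apply(D)).round(1),"rot",(Rm.inv()*T).as_rotvec().round(3))
    print("shift in target axes",T.inv().apply(D).round(1))
E
python3 -c "
from h import *
plan((32,0,213+60))"
```

```text
t 2.1 tcp [567.2 -44.8 314.4] [-179.5   -0.8 -172.7] F [-0.2  0.3  0.4] gap 85.2
tgt [577.8 -76.4 262.4] [ 180.   -15.  -173.7] zt [-0.26 -0.03 -0.97]
shift tool [ -7.2 -32.3  52.2] rot [-0.01   0.248  0.016]
shift in target axes [-20.3 -32.6  48.5]
```

Request:
servo_tool(motion=[[85, 0, -16, 0, 0, 0.125, 0.01], [85, 0, -16, 0, 0, 0.125, 0], [85, -17, 0, 24, 0, 0, 0], [85, 0, 0, 22, 0, 0, 0], [85, 0, 0, 0, 0, 0, 0]])

```text
time: 2.6
tool_pos: [571.4, -77.7, 258.5]
tcp_rot: [-179.7, -16.3, -173.2]
ft_force: [0.2, -0.4, 0.5]
finger_gap: 85.0
```

Run:
```python
from h import *
plan((32,0,213))
a=snapshot("scene")[150:280,235:375];b=snapshot("top")[180:280,290:390]
cv2.imwrite("pics/m1.png",np.hstack([cv2.resize(a,(420,390),interpolation=cv2.INTER_CUBIC),cv2.resize(b,(390,390),interpolation=cv2.INTER_CUBIC)]))
for n in C: print(n,proj(n,sense()["tool_pos"])[0])
```

```text
t 2.6 tcp [571.4 -77.7 258.5] [-179.7  -16.3 -173.2] F [ 0.2 -0.4  0.5] gap 85.0
tgt [577.8 -76.4 202.4] [ 180.   -15.  -173.7] zt [-0.26 -0.03 -0.97]
shift tool [-22.    0.7  52. ] rot [-0.007 -0.023  0.009]
shift in target axes [-20.8   0.6  52.5]
scene [307.0939517  197.95907011]
top [337.97057583 214.46287992]
```

View pics/m1.png

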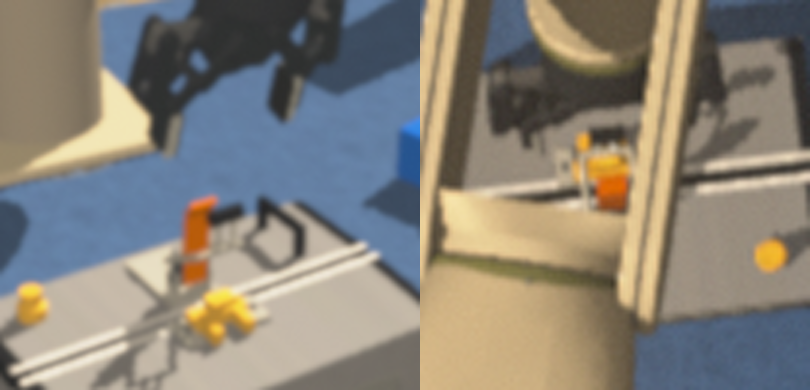

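The scene half (left) shows the open fingers straddling the latch, with tips at (170,150) and (288,118) and the roller below at (228,213). The midpoint agrees with the calibration to about 3 px. Now I'll descend and pinch.

Request:
servo_tool(motion=[[85, -11, 0.5, 0, 0, -0.02, 0.009], [85, -10, 0, 13, 0, 0, 0], [85, 0, 0, 13, 0, 0, 0], [85, 0, 0, 13, 0, 0, 0], [85, 0, 0, 12, 0, 0, 0], [85, 0, 0, 0, 0, 0, 0]])

```text
time: 3.3
tool_pos: [582.2, -76.3, 207.7]
tcp_rot: [-179.4, -14.3, -173.7]
ft_force: [-0.1, 0.2, -0.5]
finger_gap: 84.9
```

Run:
```python
from h import *
plan((32,0,213))
a=snapshot("scene")[170:270,260:360];b=snapshot("top")[180:280,290:390]
cv2.imwrite("pics/m2.png",np.hstack([cv2.resize(x,(400,400),interpolation=cv2.INTER_CUBIC) for x in(a,b)]))
```

```text
t 3.3 tcp [582.2 -76.3 207.7] [-179.4  -14.3 -173.7] F [-0.1  0.2 -0.5] gap 84.9
tgt [577.8 -76.4 202.4] [ 180.   -15.  -173.7] zt [-0.26 -0.03 -0.97]
shift tool [3.  0.5 6.2] rot [-0.011  0.012 -0.001]
shift in target axes [2.9 0.4 6.3]
```

View pics/m2.png

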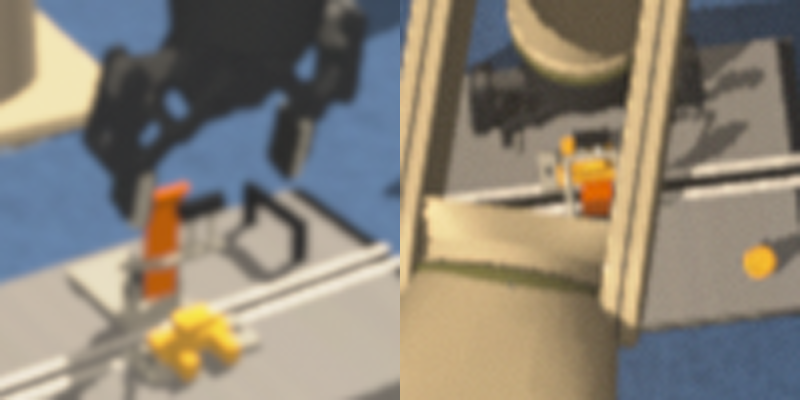

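The open tips (left half, (130,220) and (285,178)) straddle the roller at (207,206) and are a few mm too high. I'll go 6 mm deeper and close.

Request:
servo_tool(motion=[[85, 3, 0, 6, 0, 0, 0], [60, 0, 0, 0, 0, 0, 0], [40, 0, 0, 0, 0, 0, 0], [30, 0, 0, 0, 0, 0, 0], [22, 0, 0, 0, 0, 0, 0], [20, 0, 0, 0, 0, 0, 0], [20, 0, 0, 0, 0, 0, 0], [20, 0, 0, 0, 0, 0, 0]], force=25)

```text
time: 4.2
tool_pos: [579.8, -78.0, 206.8]
tcp_rot: [-179.2, -14.0, -173.8]
ft_force: [0.0, 0.0, 0.4]
finger_gap: 22.9
```

Run:
```python
from h import *
plan((32,0,213))
a=snapshot("scene")[170:270,260:360];b=snapshot("top")[180:280,290:390]
cv2.imwrite("pics/m3.png",np.hstack([cv2.resize(x,(400,400),interpolation=cv2.INTER_CUBIC) for x in(a,b)]))
print(inv(np.array([32,213])),inv(np.array([36,213])))
```

```text
t 4.2 tcp [579.8 -78.  206.8] [-179.2  -14.  -173.8] F [0.  0.  0.4] gap 22.9
tgt [577.8 -76.4 202.4] [ 180.   -15.  -173.7] zt [-0.26 -0.03 -0.97]
shift tool [0.7 1.8 4.7] rot [-0.013  0.018 -0.002]
shift in target axes [0.6 1.8 4.7]
[1.85810547 0.54202866] [2.21571159 0.56334857]
```

View pics/m3.png

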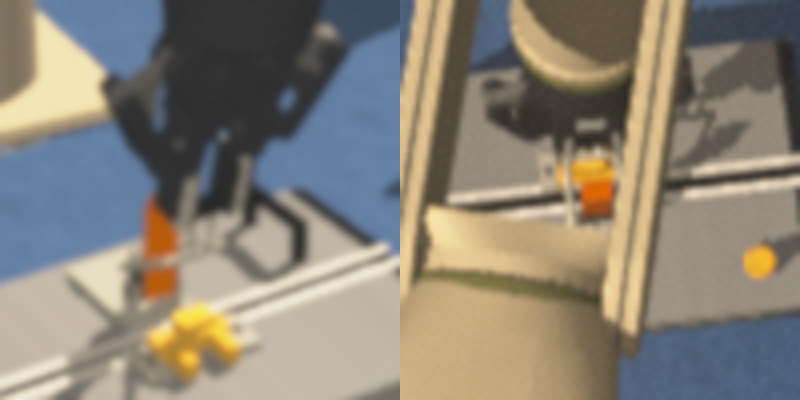

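```bash
cat >> h.py <<'E'
def roller_now(off=7):
    s=sense();p=np.load("pose.npy");z=Ro.from_euler("xyz",s["tcp_rot"],degrees=True).as_matrix()[:,2]
    return toc(p,s["tool_pos"]-off*z)
def barq(bar,g=(2,-.3)): return least_squares(lambda q:latch(*q)["bar"]-bar,g).x
def goto(bars,off=7):
    s=sense();p=np.load("pose.npy");Rm=Ro.from_euler("xyz",s["tcp_rot"],degrees=True)
    r=roller_now(off);q=inv(r[[0,2]]);L=latch(*q)
    print("t",round(s["time"],2),"roller",r.round(1),"th,ph",q.round(2),"bar",L["bar"].round(1),"tip",L["tip"].round(0),"F case",Ro.from_euler("z",-p[2]).apply(s["ft_force"]).round(1),"gap",round(s["finger_gap"],1),"rpy",s["tcp_rot"].round(1))
    for b in bars:
        q=barq(b,q);t=latch(*q);v=w([0,0,p[2]],xz(t["roller"]-r[[0,2]],0))[0]
        print(b,"th,ph",q.round(2),"roller",t["roller"].round(1),"tip",t["tip"].round(0),"err",np.abs(t["bar"]-b).max().round(2),"tool shift",Rm.inv().apply(v).round(1))
E
python3 -c "
from h import *
goto([(30,178),(36,170),(38,160),(38,150),(38,140),(38,131),(31,131),(24.5,131)])"
```

```text
t 4.3 roller [ 32.7  -1.7 213.6] th,ph [1.96 0.56] bar [ 26.6 181.6] tip [ 19. 196.] F case [-0.6 -1.3 -0.7] gap 23.0 rpy [-179.2  -14.  -173.8]
(30, 178) th,ph [2.05 0.48] roller [ 38.4 209.4] tip [ 24. 192.] err 0.0 tool shift [-6.6  0.   2.6]
(36, 170) th,ph [2.26 0.33] roller [ 49.1 199.8] tip [ 34. 182.] err 0.0 tool shift [-19.2   0.2   9.4]
(38, 160) th,ph [2.24 0.12] roller [ 56.9 186.5] tip [ 33. 184.] err 0.0 tool shift [-30.1   0.3  20.4]
(38, 150) th,ph [ 2.23 -0.08] roller [ 61.8 172.2] tip [ 32. 184.] err 0.0 tool shift [-38.3   0.5  33.1]
(38, 140) th,ph [ 2.34 -0.26] roller [ 65.5 157.4] tip [ 37. 178.] err 0.0 tool shift [-45.4   0.7  46.6]
(38, 131) th,ph [ 2.55 -0.42] roller [ 67.8 144.1] tip [ 44. 166.] err 0.0 tool shift [-50.9   0.9  59. ]
(31, 131) th,ph [ 2.13 -0.48] roller [ 61.6 142.1] tip [ 28. 189.] err 0.0 tool shift [-45.4   0.9  62.4]
(24.5, 131) th,ph [ 1.71 -0.49] roller [ 55.2 141.7] tip [  4. 204.] err 0.0 tool shift [-39.2   0.9  64.3]
```

Request:
servo_tool(motion=[[20, -6.6, 0, 2.6, 0, 0, 0], [20, -6, 0, 3.4, 0, 0, 0], [20, -6, 0, 3.4, 0, 0, 0], [20, -5, 0, 5.5, 0, 0, 0], [20, -5, 0, 5.5, 0, 0, 0]])

```text
time: 4.8
tool_pos: [604.8, -75.7, 179.5]
tcp_rot: [-179.2, -13.9, -173.8]
ft_force: [-1.0, -0.7, 1.5]
finger_gap: 23.1
```

```bash
python3 -c "
from h import *
goto([(36,160),(36,150),(36,145)])"
```

```text
t 4.8 roller [ 57.8  -2.2 186.3] th,ph [2.32 0.13] bar [ 39.  159.7] tip [ 36. 180.] F case [-1.  -0.6  1.5] gap 23.1 rpy [-179.2  -13.9 -173.8]
(36, 160) th,ph [2.09 0.11] roller [ 55.3 186.2] tip [ 26. 191.] err 0.0 tool shift [2.4 0.  0.7]
(36, 150) th,ph [ 2.09 -0.09] roller [ 60.1 171.9] tip [ 26. 191.] err 0.0 tool shift [-5.7  0.2 13.5]
(36, 145) th,ph [ 2.14 -0.19] roller [ 62.1 164.5] tip [ 28. 189.] err 0.0 tool shift [-9.4  0.3 20.2]
```

Request:
servo_tool(motion=[[20, -1, 0, 4.5, 0, 0, 0], [20, -2, 0, 4.5, 0, 0, 0], [20, -2.7, 0, 4.5, 0, 0, 0], [20, 0, 0, 0, 0, 0, 0]])

```text
time: 5.2
tool_pos: [608.6, -75.3, 162.9]
tcp_rot: [-179.2, -13.8, -173.8]
ft_force: [0.7, -0.6, 2.6]
finger_gap: 22.9
```

Run:
```python
from h import *
goto([(36,145),(36,140),(36,135),(36,131)])
p=np.load("pose.npy");a=snapshot("scene")[180:280,260:360];b=snapshot("top")[180:280,290:390]
cv2.imwrite("pics/m4.png",np.hstack([cv2.resize(x,(400,400),interpolation=cv2.INTER_CUBIC) for x in(a,b)]))
L=latch(*inv(roller_now()[[0,2]]))
for k in ("tip","bar","roller"): print(k,((proj("scene",w(p,xz(L[k])))[0]-(260,180))*4).round(),((proj("top",w(p,xz(L[k])))[0]-(290,180))*4+(400,0)).round())
for n,P in (("lip tip",(30,0,138)),("foot end",(44,0,128)),("post top",(22,0,140))): print(n,((proj("scene",w(p,P))[0]-(260,180))*4).round(),((proj("top",w(p,P))[0]-(290,180))*4+(400,0)).round())
```

```text
t 5.2 roller [ 61.6  -2.2 169.7] th,ph [ 2.17 -0.12] bar [ 37.  148.4] tip [ 30. 187.] F case [ 0.7 -0.7  2.6] gap 22.9 rpy [-179.2  -13.8 -173.8]
(36, 145) th,ph [ 2.14 -0.19] roller [ 62.1 164.5] tip [ 28. 189.] err 0.0 tool shift [-1.7  0.1  4.9]
(36, 140) th,ph [ 2.21 -0.28] roller [ 63.8 157. ] tip [ 32. 185.] err 0.0 tool shift [-5.1  0.2 11.8]
(36, 135) th,ph [ 2.32 -0.37] roller [ 65.2 149.4] tip [ 36. 179.] err 0.0 tool shift [-8.3  0.3 18.9]
(36, 131) th,ph [ 2.43 -0.44] roller [ 66.1 143.3] tip [ 40. 173.] err 0.0 tool shift [-10.6   0.4  24.5]
tip [196. 205.] [586. 144.]
bar [203. 274.] [584. 141.]
roller [230. 260.] [580. 101.]
lip tip [196. 285.] [584. 153.]
foot end [211. 313.] [581. 135.]
post top [188. 275.] [586. 165.]
```

View pics/m4.png

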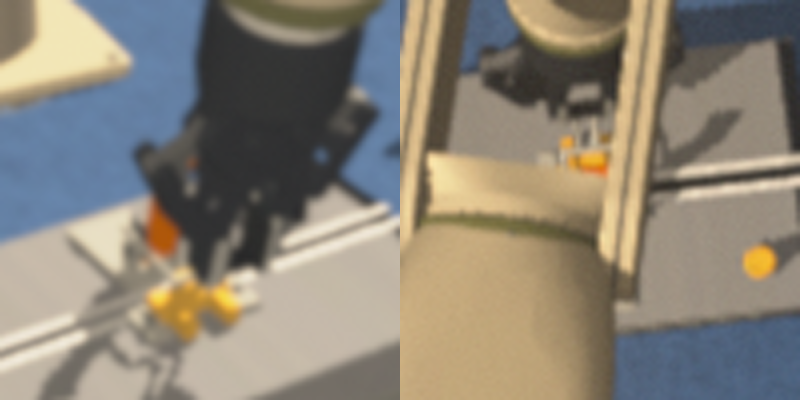

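The lever and gripper stand as predicted, and the bar hovers just beyond the keeper (blob at about (185,300), left half). I'll go down gently and watch the force.

Request:
servo_tool(motion=[[20, -1, 0, 2.5, 0, 0, 0], [20, -1, 0, 2.5, 0, 0, 0]])

```text
time: 5.5
tool_pos: [609.5, -75.3, 158.9]
tcp_rot: [-179.2, -13.7, -173.8]
ft_force: [0.2, -1.2, 3.8]
finger_gap: 23.2
```

Request:
servo_tool(motion=[[20, -1, 0, 2.4, 0, 0, 0], [20, -1, 0, 2.4, 0, 0, 0]])

```text
time: 5.7
tool_pos: [610.8, -75.2, 154.9]
tcp_rot: [-179.2, -13.6, -173.8]
ft_force: [-0.8, 1.4, 16.6]
finger_gap: 22.9
```

```bash
python3 -c "
from h import *
goto([(36,140),(36,137),(36,135),(36,131)])"
```

```text
t 5.7 roller [ 63.8  -2.4 161.7] th,ph [ 2.23 -0.22] bar [ 37.1 143. ] tip [ 33. 184.] F case [-0.6  1.5 16.6] gap 22.9 rpy [-179.2  -13.6 -173.8]
(36, 140) th,ph [ 2.21 -0.28] roller [ 63.8 157. ] tip [ 32. 185.] err 0.0 tool shift [-1.2  0.1  4.6]
(36, 137) th,ph [ 2.27 -0.34] roller [ 64.7 152.4] tip [ 35. 182.] err 0.0 tool shift [-3.1  0.1  8.8]
(36, 135) th,ph [ 2.32 -0.37] roller [ 65.2 149.4] tip [ 36. 179.] err 0.0 tool shift [-4.3  0.2 11.6]
(36, 131) th,ph [ 2.43 -0.44] roller [ 66.1 143.3] tip [ 40. 173.] err 0.0 tool shift [-6.6  0.3 17.3]
```

Contact at about the lip-top height, so the bar is probably still over the lip. I'll back up, shift a few mm to +x and retry.

Request:
servo_tool(motion=[[20, 0.8, 0, -3.5, 0, 0, 0]])

```text
time: 5.8
tool_pos: [610.5, -75.2, 158.2]
tcp_rot: [-179.2, -13.7, -173.8]
ft_force: [-2.8, -1.2, -0.4]
finger_gap: 23.0
```

Request:
servo_tool(motion=[[20, -2, 0, -0.5, 0, 0, 0], [20, -2, 0, -0.5, 0, 0, 0]])

```text
time: 6.0
tool_pos: [613.4, -74.9, 157.4]
tcp_rot: [-179.2, -13.9, -173.8]
ft_force: [-3.5, -1.3, 0.2]
finger_gap: 23.3
```

```bash
python3 -c "
from h import *
goto([(40,143),(40,140),(36,137),(36,135),(36,131)])"
```

```text
t 6.0 roller [ 66.4  -2.3 164.2] th,ph [ 2.48 -0.16] bar [ 40.9 144. ] tip [ 42. 170.] F case [-3.6 -0.9  0.2] gap 23.3 rpy [-179.2  -13.9 -173.8]
(40, 143) th,ph [ 2.43 -0.19] roller [ 66.1 162.4] tip [ 41. 173.] err 0.0 tool shift [-0.2  0.   1.8]
(40, 140) th,ph [ 2.48 -0.24] roller [ 67.1 158. ] tip [ 42. 170.] err 0.0 tool shift [-2.2  0.1  5.8]
(36, 137) th,ph [ 2.27 -0.34] roller [ 64.7 152.4] tip [ 35. 182.] err 0.0 tool shift [-1.2  0.2 11.9]
(36, 135) th,ph [ 2.32 -0.37] roller [ 65.2 149.4] tip [ 36. 179.] err 0.0 tool shift [-2.4  0.2 14.7]
(36, 131) th,ph [ 2.43 -0.44] roller [ 66.1 143.3] tip [ 40. 173.] err 0.0 tool shift [-4.8  0.3 20.3]
```

Request:
servo_tool(motion=[[20, -0.7, 0, 2, 0, 0, 0], [20, -0.7, 0, 2, 0, 0, 0]])

```text
time: 6.2
tool_pos: [614.3, -74.8, 152.6]
tcp_rot: [-179.2, -13.8, -173.8]
ft_force: [-1.0, -0.3, 2.7]
finger_gap: 23.0
```

Request:
servo_tool(motion=[[20, -0.7, 0, 2, 0, 0, 0]])

```text
time: 6.3
tool_pos: [614.7, -74.7, 150.3]
tcp_rot: [-179.2, -13.8, -173.8]
ft_force: [-0.3, -1.0, 3.5]
finger_gap: 22.8
```

```bash
python3 -c "
from h import *
goto([(38,137),(38,135),(38,131)])"
```

```text
t 6.3 roller [ 67.7  -2.3 157. ] th,ph [ 2.53 -0.25] bar [ 40.5 139.2] tip [ 43. 167.] F case [-0.4 -1.   3.5] gap 22.8 rpy [-179.2  -13.8 -173.8]
(38, 137) th,ph [ 2.4  -0.32] roller [ 66.4 153. ] tip [ 40. 175.] err 0.0 tool shift [0.3 0.1 4.3]
(38, 135) th,ph [ 2.45 -0.35] roller [ 66.9 150. ] tip [ 41. 172.] err 0.0 tool shift [-0.9  0.1  7.1]
(38, 131) th,ph [ 2.55 -0.42] roller [ 67.8 144.1] tip [ 44. 166.] err 0.0 tool shift [-3.2  0.2 12.6]
```

The bar has passed the earlier contact height, so it is now beyond the lip. I'll keep going down to the foot.

Request:
servo_tool(motion=[[20, -0.8, 0, 2, 0, 0, 0], [20, -0.8, 0, 2, 0, 0, 0]])

```text
time: 6.5
tool_pos: [615.5, -74.6, 145.7]
tcp_rot: [-179.2, -13.8, -173.8]
ft_force: [0.5, -1.8, 2.0]
finger_gap: 22.9
```

Request:
servo_tool(motion=[[20, -0.8, 0, 1.8, 0, 0, 0]])

```text
time: 6.6
tool_pos: [615.9, -74.6, 143.6]
tcp_rot: [-179.2, -13.8, -173.8]
ft_force: [-0.2, -0.2, 2.8]
finger_gap: 22.4
```

Request:
servo_tool(motion=[[20, -0.7, 0, 1.6, 0, 0, 0]])

```text
time: 6.7
tool_pos: [616.2, -74.6, 141.7]
tcp_rot: [-179.2, -13.8, -173.8]
ft_force: [-1.0, 0.4, 1.5]
finger_gap: 23.1
```

```bash
python3 -c "
from h import *
goto([(40,133),(38,131),(38,130)])"
```

```text
t 6.7 roller [ 69.2  -2.3 148.5] th,ph [ 2.65 -0.34] bar [ 40.4 133.3] tip [ 46. 160.] F case [-1.   0.5  1.5] gap 23.1 rpy [-179.2  -13.8 -173.8]
(40, 133) th,ph [ 2.63 -0.36] roller [ 69.  147.8] tip [ 46. 161.] err 0.0 tool shift [0.1 0.  0.7]
(38, 131) th,ph [ 2.55 -0.42] roller [ 67.8 144.1] tip [ 44. 166.] err 0.0 tool shift [0.3 0.1 4.6]
(38, 130) th,ph [ 2.58 -0.43] roller [ 68.  142.6] tip [ 45. 164.] err 0.0 tool shift [-0.2  0.1  6. ]
```

Request:
servo_tool(motion=[[20, -0.35, 0, 1.4, 0, 0, 0]])

```text
time: 6.8
tool_pos: [616.3, -74.6, 140.1]
tcp_rot: [-179.2, -13.8, -173.8]
ft_force: [1.8, 0.2, 1.6]
finger_gap: 22.7
```

Request:
servo_tool(motion=[[20, -0.35, 0, 1.4, 0, 0, 0]])

```text
time: 6.9
tool_pos: [616.4, -74.6, 138.5]
tcp_rot: [-179.2, -13.8, -173.8]
ft_force: [1.1, 0.6, 1.6]
finger_gap: 23.1
```

Request:
servo_tool(motion=[[20, -0.35, 0, 1.2, 0, 0, 0]])

```text
time: 7.0
tool_pos: [616.5, -74.6, 137.2]
tcp_rot: [-179.2, -13.8, -173.8]
ft_force: [0.2, -0.3, 2.2]
finger_gap: 23.1
```

Request:
servo_tool(motion=[[20, -0.3, 0, 1.2, 0, 0, 0]])

```text
time: 7.1
tool_pos: [616.5, -74.6, 135.9]
tcp_rot: [-179.2, -13.8, -173.8]
ft_force: [0.8, -0.9, 3.1]
finger_gap: 22.6
```

Request:
servo_tool(motion=[[20, -0.3, 0, 1.0, 0, 0, 0]])

```text
time: 7.2
tool_pos: [616.7, -74.6, 135.2]
tcp_rot: [-179.2, -13.7, -173.8]
ft_force: [-1.2, -1.0, 8.5]
finger_gap: 23.0
```

```bash
python3 -c "
from h import *
goto([(38,128)])
goto([(38,128)],11)"
```

```text
t 7.2 roller [ 69.7  -2.4 142. ] th,ph [ 2.73 -0.42] bar [ 39.9 129. ] tip [ 48. 154.] F case [-1.3 -0.9  8.5] gap 23.0 rpy [-179.2  -13.7 -173.8]
(38, 128) th,ph [ 2.64 -0.46] roller [ 68.4 139.7] tip [ 46. 160.] err 0.0 tool shift [0.8 0.  2.5]
t 7.2 roller [ 70.7  -2.3 145.9] th,ph [ 2.8  -0.36] bar [ 41.7 131. ] tip [ 49. 150.] F case [-1.3 -0.9  8.5] gap 23.0 rpy [-179.2  -13.7 -173.8]
(38, 128) th,ph [ 2.64 -0.46] roller [ 68.4 139.7] tip [ 46. 160.] err 0.0 tool shift [0.8 0.1 6.5]
```

The foot is felt (8.5 N) about 14 mm below the lip contact. I'll lift 1.5 mm and draw back.

Request:
servo_tool(motion=[[20, 0.4, 0, -1.5, 0, 0, 0], [20, 1.8, 0, 0.8, 0, 0, 0], [20, 1.8, 0, 0.8, 0, 0, 0]])

```text
time: 7.5
tool_pos: [614.5, -74.9, 136.5]
tcp_rot: [-179.2, -13.5, -173.8]
ft_force: [4.3, 0.2, 0.5]
finger_gap: 22.9
```

Request:
servo_tool(motion=[[20, 1.8, 0, 0.7, 0, 0, 0]])

```text
time: 7.6
tool_pos: [612.8, -75.0, 136.3]
tcp_rot: [-179.2, -13.4, -173.8]
ft_force: [4.2, 0.4, 2.3]
finger_gap: 23.0
```

Request:
servo_tool(motion=[[20, 1.8, 0, 0.6, 0, 0, 0]])

```text
time: 7.7
tool_pos: [611.0, -75.2, 136.2]
tcp_rot: [-179.2, -13.4, -173.8]
ft_force: [4.5, 0.0, 2.7]
finger_gap: 23.2
```

```bash
python3 -c "
from h import *
goto([(36,131),(31,131),(27,131)])"
```

```text
t 7.7 roller [ 63.9  -2.3 143. ] th,ph [ 2.27 -0.46] bar [ 33.5 131.3] tip [ 34. 182.] F case [ 4.5 -0.5  2.7] gap 23.2 rpy [-179.2  -13.4 -173.8]
(36, 131) th,ph [ 2.43 -0.44] roller [ 66.1 143.3] tip [ 40. 173.] err 0.0 tool shift [-2.1 -0.  -0.8]
(31, 131) th,ph [ 2.13 -0.48] roller [ 61.6 142.1] tip [ 28. 189.] err 0.0 tool shift [2.  0.  1.5]
(27, 131) th,ph [ 1.88 -0.5 ] roller [ 57.8 141.6] tip [ 14. 199.] err 0.0 tool shift [5.6 0.  2.8]
```

Request:
servo_tool(motion=[[20, 1.8, 0, 0.7, 0, 0, 0]])

```text
time: 7.8
tool_pos: [608.9, -75.4, 136.0]
tcp_rot: [-179.2, -13.4, -173.8]
ft_force: [5.1, 0.6, 3.5]
finger_gap: 23.1
```

Request:
servo_tool(motion=[[20, 1.8, 0, 0.6, 0, 0, 0]])

```text
time: 7.9
tool_pos: [607.8, -75.6, 136.4]
tcp_rot: [-179.1, -13.3, -173.8]
ft_force: [9.4, 1.5, 4.6]
finger_gap: 23.0
```

Request:
servo_tool(motion=[[20, 1.5, 0, 0.5, 0, 0, 0]])

```text
time: 8.0
tool_pos: [607.3, -75.6, 136.9]
tcp_rot: [-179.1, -13.1, -173.8]
ft_force: [9.8, 1.2, 1.5]
finger_gap: 23.2
```

```bash
python3 -c "
from h import *
goto([(31,131),(27,131),(24.5,131)])"
```

```text
t 8.0 roller [ 60.2  -2.3 143.7] th,ph [ 2.02 -0.47] bar [ 29.8 132.2] tip [ 22. 194.] F case [9.9 0.1 1.5] gap 23.2 rpy [-179.1  -13.1 -173.8]
(31, 131) th,ph [ 2.13 -0.48] roller [ 61.6 142.1] tip [ 28. 189.] err 0.0 tool shift [-1.7  0.   1.3]
(27, 131) th,ph [ 1.88 -0.5 ] roller [ 57.8 141.6] tip [ 14. 199.] err 0.0 tool shift [1.9 0.  2.6]
(24.5, 131) th,ph [ 1.71 -0.49] roller [ 55.2 141.7] tip [  4. 204.] err 0.0 tool shift [4.4 0.  3.1]
```

Firm x resistance about 10 mm after the foot, which fits the bar on the post under the lip. I'll check it by lifting slightly: the lip should hold it down.

Request:
servo_tool(motion=[[20, 0.2, 0, -1.5, 0, 0, 0], [20, 0.2, 0, -1.2, 0, 0, 0]])

```text
time: 8.2
tool_pos: [607.6, -75.5, 139.5]
tcp_rot: [-179.1, -13.0, -173.8]
ft_force: [4.1, 0.4, -1.2]
finger_gap: 23.0
```

Request:
servo_tool(motion=[[20, 0.2, 0, -1, 0, 0, 0]])

```text
time: 8.3
tool_pos: [607.6, -75.5, 140.3]
tcp_rot: [-179.1, -13.0, -173.8]
ft_force: [4.7, -0.4, -0.9]
finger_gap: 22.9
```

Request:
servo_tool(motion=[[20, 0.2, 0, -1.2, 0, 0, 0]])

```text
time: 8.4
tool_pos: [607.5, -75.5, 141.2]
tcp_rot: [-179.1, -13.0, -173.8]
ft_force: [4.1, 0.2, -1.9]
finger_gap: 23.0
```

```bash
python3 -c "
from h import *
goto([(24.5,131)])
cv2.imwrite('pics/m5.png',np.hstack([cv2.resize(snapshot(n)[y:y+80,x:x+80],(400,400),interpolation=cv2.INTER_CUBIC) for n,x,y in (('scene',265,215),('top',300,190))]))
"
```

```text
t 8.4 roller [ 60.4  -2.2 148. ] th,ph [ 1.99 -0.41] bar [ 30.6 134.8] tip [ 21. 195.] F case [ 4.1 -0.2 -1.9] gap 23.0 rpy [-179.1  -13.  -173.8]
(24.5, 131) th,ph [ 1.71 -0.49] roller [ 55.2 141.7] tip [  4. 204.] err 0.0 tool shift [3.6 0.1 7.3]
```

View pics/m5.png

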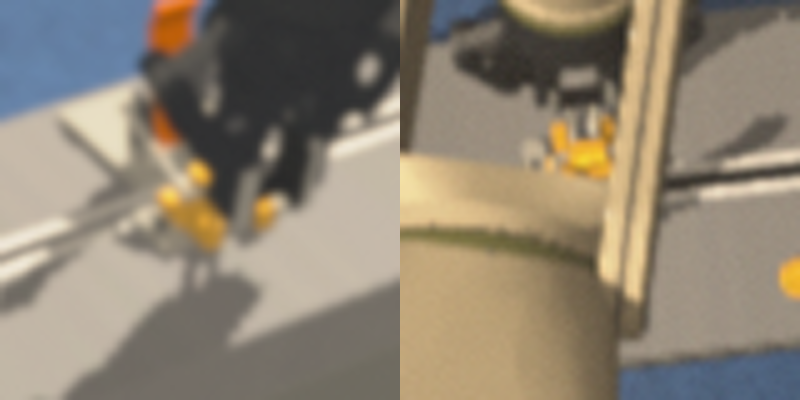

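Request:
servo_tool(motion=[[20, 0.2, 0, -1.2, 0, 0, 0]])

```text
time: 8.6
tool_pos: [607.4, -75.5, 142.2]
tcp_rot: [-179.1, -13.1, -173.8]
ft_force: [4.3, 1.0, -7.0]
finger_gap: 22.9
```

Request:
servo_tool(motion=[[20, 0.2, 0, -1.2, 0, 0, 0]])

```text
time: 8.7
tool_pos: [607.1, -75.5, 142.5]
tcp_rot: [-179.2, -13.1, -173.8]
ft_force: [4.1, -1.0, -8.9]
finger_gap: 22.8
```

Downward force rises to 8.9 N, so the bar is under the lip. I'll drop to mid-gap and draw back until it bears on the post.

Request:
servo_tool(motion=[[20, -0.5, 0, 2.2, 0, 0, 0], [20, 1.2, 0, 0.3, 0, 0, 0]])

```text
time: 8.9
tool_pos: [606.8, -75.6, 140.6]
tcp_rot: [-179.1, -13.0, -173.8]
ft_force: [9.7, 0.6, 0.0]
finger_gap: 23.2
```

Request:
servo_tool(motion=[[20, 1.2, 0, 0.3, 0, 0, 0]])

```text
time: 9.0
tool_pos: [606.7, -75.6, 141.0]
tcp_rot: [-179.1, -12.8, -173.7]
ft_force: [9.0, 1.6, -2.5]
finger_gap: 23.1
```

Request:
servo_tool(motion=[[20, 1.2, 0, 0.3, 0, 0, 0]])

```text
time: 9.1
tool_pos: [606.6, -75.6, 141.4]
tcp_rot: [-179.1, -12.7, -173.7]
ft_force: [9.3, 1.6, -1.6]
finger_gap: 23.0
```

Request:
servo_tool(motion=[[20, -0.3, 0, 1.5, 0, 0, 0], [20, 0, 0, 0, 0, 0, 0], [20, 0, 0, 0, 0, 0, 0]])

```text
time: 9.4
tool_pos: [607.2, -75.5, 141.0]
tcp_rot: [-179.1, -12.6, -173.7]
ft_force: [4.3, 0.1, -0.1]
finger_gap: 23.0
```

Request:
servo_tool(motion=[[30, 0, 0, 0, 0, 0, 0], [45, 0, 0, 0, 0, 0, 0], [60, 0, 0, 0, 0, 0, 0], [60, 0, 0, 0, 0, 0, 0]])

```text
time: 9.8
tool_pos: [604.4, -75.5, 139.8]
tcp_rot: [-179.2, -13.0, -173.7]
ft_force: [0.7, 0.8, 0.2]
finger_gap: 60.2
```

Request:
servo_tool(motion=[[60, 0, 0, -20, 0, 0, 0], [60, 0, 0, -30, 0, 0, 0], [60, 0, 0, -30, 0, 0, 0], [60, 0, 0, -30, 0, 0, 0], [0, -30, 0, -10, 0, 0, 0], [0, -10, 0, 0, 0, 0, 0], [0, 0, 0, 0, 0, 0, 0], [0, 0, 0, 0, 0, 0, 0], [0, 0, 0, 0, 0, 0, 0]])

```text
time: 10.7
tool_pos: [667.8, -66.3, 248.3]
tcp_rot: [-179.3, -13.5, -173.8]
ft_force: [0.4, -0.1, 0.7]
finger_gap: -0.2
```

Run:
```python
from h import *
p=np.load("pose.npy");a=snapshot("scene")[180:280,260:360];b=snapshot("top")[180:280,290:390]
cv2.imwrite("pics/m6.png",np.hstack([cv2.resize(x,(400,400),interpolation=cv2.INTER_CUBIC) for x in(a,b)]))
s=sense();print(s["time"],s["tool_pos"],s["ft_force"],s["finger_gap"],toc(p,s["tool_pos"]))
for th in (1.6,1.7,1.8,1.9,2.0):
    L=latch(th,0);print(th,((proj("scene",w(p,xz(L["end"])))[0]-(260,180))*4).round(),((proj("top",w(p,xz(L["end"])))[0]-(290,180))*4+(400,0)).round())
```

```text
10.8 [667.73757569 -66.38908421 248.41319021] [ 0.56010483 -0.71018128 -0.64274745] 0.08405127068506284 [1.19685618e+02 1.16308347e-01 2.48413190e+02]
1.6 [160. 140.] [594. 191.]
1.7 [167. 149.] [593. 181.]
1.8 [174. 158.] [591. 171.]
1.9 [181. 168.] [590. 162.]
2.0 [188. 180.] [588. 154.]
```

View pics/m6.png

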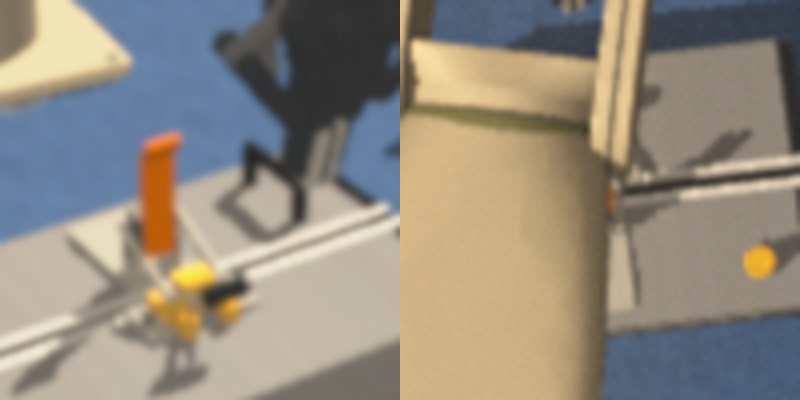

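The loop is now hooked at the keeper, with the black roller at (225,290) and the lever tip at (163,140), about 1.65 rad. I'll bring the shut fingers up to the lever's outer face.

Request:
servo_tool(motion=[[0, 17, 0, 18.5, 0, 0, 0], [0, 17, 0, 18.5, 0, 0, 0], [0, 17, 0, 18.5, 0, 0, 0], [0, 17, 0, 18.5, 0, 0, 0], [0, 0, 0, 0, 0, 0, 0]])

```text
time: 11.3
tool_pos: [579.1, -76.6, 189.2]
tcp_rot: [-179.3, -13.6, -173.8]
ft_force: [0.3, 0.3, -0.2]
finger_gap: -0.1
```

```bash
cat >> h.py <<'E'
def lev(ths,s0=58,h=10,dx=0):
    s=sense();p=np.load("pose.npy");Rm=Ro.from_euler("xyz",s["tcp_rot"],degrees=True);M=Ro.from_euler("z",-p[2])*Rm
    P=s["tool_pos"]+Rm.apply([11,0,0]);P=toc(p,P);F=Ro.from_euler("z",-p[2]).apply(s["ft_force"])
    print("t",round(s["time"],2),"corner",P.round(1),"F case",F.round(1),"rpy",s["tcp_rot"].round(1))
    v=P[[0,2]]-PIN-(dx,0);r=np.hypot(*v);print("r",r.round(1),"th if contact",(np.pi-np.arctan2(v[1],v[0])+np.arctan2(h,s0)).round(2))
    q=P
    for th in ths:
        d=np.array([-np.cos(th),np.sin(th)]);n=np.array([np.sin(th),np.cos(th)])
        t=xz(PIN+(dx,0)+s0*d+h*n,0);print(th,t.round(0),"shift",M.inv().apply(t-q).round(1));q=t
E
python3 -c "
from h import *
lev([1.7,1.6,1.5,1.4,1.3,1.2,1.1,1,.9,.8,.7,.6,.5,.4])"
```

```text
t 11.3 corner [ 19.8  -0.3 191.8] F case [ 0.3  0.3 -0.2] rpy [-179.3  -13.6 -173.8]
r 64.1 th if contact 2.37
1.7 [ -1.   0. 196.] shift [20.9  0.3  0.5]
1.6 [ -6.   0. 198.] shift [ 5.9 -0.  -0.1]
1.5 [-12.   0. 199.] shift [ 5.9 -0.   0.5]
1.4 [-18.   0. 199.] shift [5.8 0.  1.1]
1.3 [-24.   0. 199.] shift [5.6 0.  1.7]
1.2 [-30.   0. 198.] shift [5.4 0.  2.2]
1.1 [-35.   0. 196.] shift [5.2 0.  2.8]
1 [-41.   0. 194.] shift [4.9 0.  3.3]
0.9 [-46.   0. 192.] shift [4.5 0.  3.7]
0.8 [-51.   0. 189.] shift [4.1 0.  4.2]
0.7 [-56.   0. 185.] shift [3.7 0.  4.6]
0.6 [-60.   0. 181.] shift [3.2 0.1 4.9]
0.5 [-64.   0. 177.] shift [2.7 0.1 5.2]
0.4 [-68.   0. 172.] shift [2.2 0.1 5.5]
```

Request:
servo_tool(motion=[[0, 7, 0, 0.2, 0, 0, 0], [0, 6, 0, 0, 0, 0, 0], [0, 4, 0, 0, 0, 0, 0]])

```text
time: 11.6
tool_pos: [562.0, -78.5, 194.3]
tcp_rot: [-179.3, -13.6, -173.8]
ft_force: [0.0, -0.0, 0.4]
finger_gap: -0.0
```

Request:
servo_tool(motion=[[0, 4, 0, 0, 0, 0, 0], [0, 4, 0, 0.2, 0, 0, 0]])

```text
time: 11.8
tool_pos: [554.8, -79.5, 197.3]
tcp_rot: [-179.3, -13.4, -173.8]
ft_force: [1.3, 0.6, -1.3]
finger_gap: 0.1
```

Request:
servo_tool(motion=[[0, 4, 0, 0.2, 0, 0, 0]])

```text
time: 11.9
tool_pos: [551.1, -79.9, 198.2]
tcp_rot: [-179.3, -13.4, -173.8]
ft_force: [1.9, -0.2, -1.6]
finger_gap: 0.5
```

```bash
python3 -c "
from h import *
lev([1.5,1.4,1.3])"
```

```text
t 11.9 corner [ -8.4  -0.5 200.7] F case [ 1.9 -0.4 -1.6] rpy [-179.3  -13.4 -173.8]
r 61.5 th if contact 1.9
1.5 [-12.   0. 199.] shift [3.1 0.6 3. ]
1.4 [-18.   0. 199.] shift [5.8 0.  1.1]
1.3 [-24.   0. 199.] shift [5.6 0.  1.6]
```

Request:
servo_tool(motion=[[0, 5, 0, 2, 0, 0, 0], [0, 5, 0, 2, 0, 0, 0]])

```text
time: 12.1
tool_pos: [541.1, -81.1, 197.5]
tcp_rot: [-179.2, -13.2, -173.8]
ft_force: [2.7, -0.2, 0.9]
finger_gap: 0.3
```

Request:
servo_tool(motion=[[0, 5, 0, 1.8, 0, 0, 0], [0, 5, 0, 1.8, 0, 0, 0]])

```text
time: 12.3
tool_pos: [530.4, -82.2, 196.3]
tcp_rot: [-179.2, -13.1, -173.8]
ft_force: [3.5, 0.2, -3.8]
finger_gap: -0.0
```

```bash
python3 -c "
from h import *
lev([1.3,1.2,1.1,1,.9,.8,.7])"
```

```text
t 12.3 corner [-29.3  -0.5 198.8] F case [ 3.5 -0.2 -3.8] rpy [-179.2  -13.1 -173.8]
r 59.8 th if contact 1.55
1.3 [-24.   0. 199.] shift [-5.3  0.5 -1. ]
1.2 [-30.   0. 198.] shift [5.5 0.  2.2]
1.1 [-35.   0. 196.] shift [5.2 0.  2.7]
1 [-41.   0. 194.] shift [4.9 0.  3.2]
0.9 [-46.   0. 192.] shift [4.6 0.  3.7]
0.8 [-51.   0. 189.] shift [4.2 0.  4.1]
0.7 [-56.   0. 185.] shift [3.8 0.1 4.5]
```

Request:
servo_tool(motion=[[0, 5, 0, 3, 0, 0, 0], [0, 5, 0, 3.3, 0, 0, 0]])

```text
time: 12.5
tool_pos: [518.7, -83.5, 192.4]
tcp_rot: [-179.2, -13.0, -173.8]
ft_force: [3.7, 1.9, -1.6]
finger_gap: -0.2
```

Request:
servo_tool(motion=[[0, 4.6, 0, 3.8, 0, 0, 0], [0, 4.2, 0, 4.1, 0, 0, 0]])

```text
time: 12.7
tool_pos: [507.6, -84.6, 186.3]
tcp_rot: [-179.3, -13.0, -173.8]
ft_force: [4.2, 1.9, -2.0]
finger_gap: 0.0
```

Request:
servo_tool(motion=[[0, 3.8, 0, 4.5, 0, 0, 0]])

```text
time: 12.8
tool_pos: [502.5, -85.1, 182.4]
tcp_rot: [-179.3, -13.0, -173.8]
ft_force: [4.3, 1.7, -2.1]
finger_gap: -0.2
```

```bash
sed -i 's/+np.arctan2(h,s0)/-np.arctan2(h,s0)/' h.py; python3 -c "
from h import *
lev([.7,.6,.5,.4,.3,.2,.1,0])"
```

```text
t 12.8 corner [-57.3  -0.4 184.8] F case [ 4.5  1.2 -2.1] rpy [-179.3  -13.  -173.8]
r 59.6 th if contact 0.68
0.7 [-56.   0. 185.] shift [-1.3  0.4 -0.5]
0.6 [-60.   0. 181.] shift [3.3 0.1 4.9]
0.5 [-64.   0. 177.] shift [2.8 0.1 5.2]
0.4 [-68.   0. 172.] shift [2.3 0.1 5.4]
0.3 [-70.   0. 167.] shift [1.7 0.1 5.6]
0.2 [-73.   0. 161.] shift [1.1 0.1 5.8]
0.1 [-75.   0. 156.] shift [0.6 0.1 5.9]
0 [-76.   0. 150.] shift [-0.   0.1  5.9]
```

Lever at about 0.68 with a light 4–5 N. I'll carry on along the arc.

Request:
servo_tool(motion=[[0, 3.2, 0, 4.9, 0, 0, 0], [0, 2.7, 0, 5.2, 0, 0, 0]])

```text
time: 13.0
tool_pos: [493.3, -86.3, 173.0]
tcp_rot: [-179.3, -13.0, -173.8]
ft_force: [2.6, 0.3, -0.8]
finger_gap: -0.0
```

Request:
servo_tool(motion=[[0, 2, 0, 5.2, 0, 0, 0]])

```text
time: 13.1
tool_pos: [489.4, -86.9, 167.9]
tcp_rot: [-179.3, -13.1, -173.8]
ft_force: [0.3, -0.1, 0.1]
finger_gap: 0.2
```

Request:
servo_tool(motion=[[0, 1.5, 0, 4.5, 0, 0, 0]])

```text
time: 13.2
tool_pos: [486.0, -87.4, 163.1]
tcp_rot: [-179.3, -13.2, -173.8]
ft_force: [0.2, 0.1, 0.2]
finger_gap: 0.1
```

```bash
python3 -c "
from h import *
lev([.3,.2,.1,0])"
```

```text
t 13.2 corner [-74.   -0.8 165.7] F case [0.2 0.1 0.2] rpy [-179.3  -13.2 -173.8]
r 61.6 th if contact 0.26
0.3 [-70.   0. 167.] shift [-3.2  0.8 -1.8]
0.2 [-73.   0. 161.] shift [1.1 0.1 5.8]
0.1 [-75.   0. 156.] shift [0.5 0.1 5.9]
0 [-76.   0. 150.] shift [-0.1  0.1  5.9]
```

The force vanished at about 0.45, so it has snapped over. I'll press lightly to confirm it is down.

Request:
servo_tool(motion=[[0, -0.8, 0, 3, 0, 0, 0], [0, -0.8, 0, 3, 0, 0, 0]])

```text
time: 13.4
tool_pos: [484.8, -87.7, 155.8]
tcp_rot: [-179.3, -13.3, -173.8]
ft_force: [-0.5, 0.3, 0.6]
finger_gap: 0.3
```

Request:
servo_tool(motion=[[0, -0.5, 0, 2, 0, 0, 0]])

```text
time: 13.5
tool_pos: [484.7, -87.7, 153.3]
tcp_rot: [-179.3, -13.4, -173.8]
ft_force: [0.2, 0.6, -0.0]
finger_gap: -0.4
```

Request:
servo_tool(motion=[[0, -0.4, 0, 1.5, 0, 0, 0]])

```text
time: 13.6
tool_pos: [484.6, -87.8, 151.4]
tcp_rot: [-179.3, -13.4, -173.8]
ft_force: [-0.2, -0.4, 0.6]
finger_gap: -0.2
```

Request:
servo_tool(motion=[[0, -0.3, 0, 1.2, 0, 0, 0]])

```text
time: 13.7
tool_pos: [484.7, -87.8, 150.4]
tcp_rot: [-179.3, -13.4, -173.8]
ft_force: [-2.2, 0.1, 9.9]
finger_gap: 0.1
```

The outer face is solid at about z 148 (149 expected when shut). I'll retreat and take a look.

Request:
servo_tool(motion=[[0, 0, 0, -20, 0, 0, 0], [0, 0, 0, -45, 0, 0, 0], [0, 0, 0, -45, 0, 0, 0], [0, 0, 45, -10, 0, 0, 0], [0, 0, 45, -10, 0, 0, 0], [0, 0, 45, 0, 0, 0, 0], [0, 0, 45, 0, 0, 0, 0], [0, 0, 0, 0, 0, 0, 0]])

```text
time: 14.5
tool_pos: [496.0, 101.5, 280.3]
tcp_rot: [-179.4, -13.3, -174.1]
ft_force: [-0.2, -0.4, 0.7]
finger_gap: 0.2
```

Run:
```python
from h import *
a=snapshot("scene")[200:300,250:350];b=snapshot("top")[180:280,290:390]
cv2.imwrite("pics/m7.png",np.hstack([cv2.resize(x,(400,400),interpolation=cv2.INTER_CUBIC) for x in(a,b)]))
s=sense();print(s["time"],s["tool_pos"],s["ft_force"])
p=np.load("pose.npy");L=latch(0,-.08)
for k in L: print(k,((proj("scene",w(p,xz(L[k])))[0]-(250,200))*4).round(),((proj("top",w(p,xz(L[k])))[0]-(290,180))*4+(400,0)).round())
```

```text
14.6 [496.50888103  97.73750566 280.01120848] [-0.73116633  0.74793398 -0.64729036]
tip [124.  89.] [607. 318.]
end [121.  88.] [608. 323.]
axis [173. 155.] [596. 244.]
bar [223. 204.] [586. 172.]
roller [248. 189.] [583. 133.]
```

View pics/m7.png

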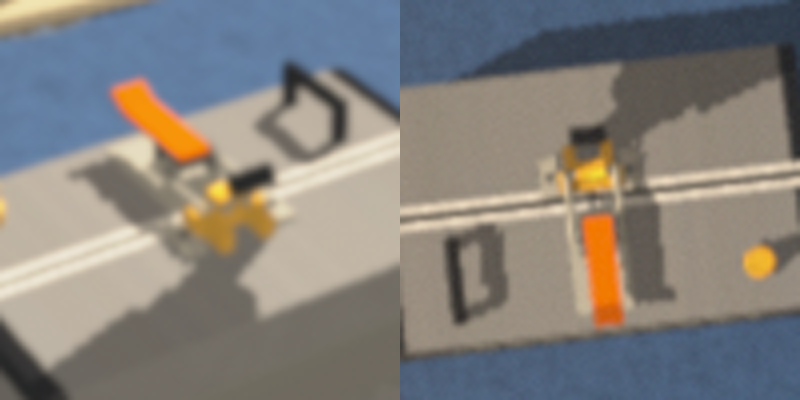

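The lever lies flat: its tip is at (123,85) in the scene view and (608,320) in the top view, against (124,89) and (607,318) predicted for shut. The roller, at (250,178) and (588,135), matches a hooked loop, and the seam gap is narrowed. The gripper is clear, so I'm handing in.

```bash
python3 -c "
from bench import *
hand_in()"
```

```text
the job is handed in; nothing more can be done
```

The latch is shut with the loop hooked under the keeper. I handed the job in at about 14.6 s of the 64 s allowed, and no verdict came back.

- **Hooking the loop:** I pinched the roller and lowered the bar. The first descent met about 16.6 N at the wrist, which I took for the top of the lip. I backed off and went about 4 mm further out, and it then dropped to the keeper's foot (8.5 N). I drew it back to the post (about 10 N) and confirmed it was under the lip with a slight lift, which met about 9 N of resistance.
- **Closing the lever:** It moved with about 5 N and the force vanished at about 0.45 rad as it snapped over. A light press of about 10 N found the lever's outer face solid at z of about 148 mm (149 expected when shut).
- **Final picture:** The lever tip is within about 1 px (2–3 mm) of its predicted shut position, and the roller within about 3 px (5–6 mm) of where a hooked loop puts it. The seam gap looks smaller, and the handle and adapter are undisturbed. The gripper is well clear, with no contact force.

**What did not agree or was not measured:**
- My bar position estimate read about 4–5 mm too far in +x, so I found the foot, lip and post by feel.
- The free travel between foot and lip came out larger than the 3 mm expected.
- I judged the lid only by eye, from the narrowed seam; I did not measure its angle.
- The final crops do not show the items away from the case, but the arm's path stayed clear of them.

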